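# Fit the drill guide sleeve into the snowboard jig

### The job

Fit the blue-collared guide sleeve into the bore of the drilling jig that sits on the snowboard: feel for the bore with the sleeve's foot, slide it in, then press it fully home so that the red sprung clip snaps shut over its collar, and let go. Leave the orange-collared sleeve, tape roll, jar and wax block where they are.

Things in the scene. Friction and masses are not known exactly. Their poses are not given: they have to be found in the camera images.
- sleeve: Guide sleeve to fit, loose, upright on the snowboard (board top 12 mm above the bench). Round aluminium, 123 mm tall, 0.2 to 0.45 kg: barrel 36 mm diameter, 55 mm long, 1.5 mm chamfer at the foot; blue collar 72 mm diameter, 55 to 63 mm above the foot; neck 30 mm diameter, 63 to 123 mm above the foot, where to grip. Origin: centre of the foot; z up its axis.
- sleeve_neck (a point): Point on the sleeve's axis 103 mm above its foot, 40 mm above the collar's top: a good height to grip the neck, so that the fingers stay clear of the clip. Repeated touches can tip the sleeve a little in the fingers.
- jig: Drilling jig, fixed on the board, yaw within 0.4 rad: green base 190 x 160 x 12 mm; two dark rails along its x with black knobs (tops 58 mm above its origin); between them an aluminium carrier block, 78 mm (x) by 86 mm (y), 58 mm thick, top 70 mm above the origin, with a vertical through bore 37.6 mm diameter, 1.5 mm chamfer. Origin: centre of the base's underside; z up.
- jig_mark (a point): Nominal bore centre, level with the carrier's flat top; axes as the jig's. The carrier was locked somewhere within its play: the real bore centre, in the middle of the carrier, lies up to 6 mm away along the jig's x and up to 6 mm along its y. No reading gives it; it has to be felt (or looked for).
- clip (a joint): Red sprung jaw, 22 mm wide, on the carrier's jig +x side. Rad: 0 shut (rest), grows as it swings out, to 0.4. Shut: nose 32.5 mm from the bore's axis, underside 9 mm above the carrier's top; ramp and tab up to 34 mm above it. Pressing the sleeve down, the collar pushes the ramp aside (last 20 mm, 3 to 15 N); once the collar sits on the carrier the jaw springs back over it by itself.
- spare: Orange-collared sleeve, loose: same shape but with a 44 mm barrel, too thick for the bore. To be left standing. Origin at the centre of its foot.
- tape: Roll of white masking tape lying on the board, loose, 130 mm diameter, 48 mm high; to be left alone. Origin at the centre of its underside.
- jar: Jar of inserts with a steel lid standing on the board, loose, 68 mm diameter, 85 mm high; to be left alone. Origin at the centre of its underside.
- wax: Yellow block of wax on the bench, loose, 110 x 50 x 28 mm; to be left alone. Origin at the centre of its underside.
Mind the look-alikes: they are no part of the job. What is shaped like the sleeve but green or pink is not meant.

How it is judged:
By the outcome, as a careful person would: the job done as asked, in the order asked, and still so for the second after the job is handed in, with the robot touching nothing.
It also fails if it takes over 72 s, if anything falls off the work surface, if the arm or the gripper's body presses on something with over 40 N, if the wrist force passes 120 N, or if a joint passes its speed limit or range.

### The arm

A 6-joint arm with a two-finger parallel gripper is mounted at the origin on the work surface. World frame = base frame: x ahead of the robot, y to its left, z up, the work surface at z = 0. Lengths are in m, angles in rad, forces in N, time in s.
With the tool pointing down it reaches from about 0.3 to 0.85 m from the base axis. Payload 4.2 kg.
Tool frame: the origin (TCP) lies at the very end of the fingers, on their centre line; the grasp point (between the pads) lies 19 mm behind it; z points along the fingers, y is the line along which they close (so a half turn about z gives the same grasp; the last joint's range is limited). The gripper opens to 91 mm and grips with 3 to 60 N. Pads are 32 mm wide; open, the fingers measure 118 mm over their backs; the gripper's body (76 mm by 178 mm) begins 60 mm behind the grasp point.
Start: joints at [-1.345, 0.32, 1.565, -0, 1.257, -0.02], TCP at [0.14, -0.558, 0.214] pointing down, gripper open.
Joint ranges: [-3.11, 3.11], [-0.84, 2.01], [0.21, 2.61], [-1.34, 4.49], [0.05, 2.63], [-2.56, 2.56]. Speed limits (rad/s): [2.57, 2.57, 3.14, 3.14, 3.14, 3.14].

### API

Orientations are given as a rotation vector (axis times angle).
In Python, from rig import robot gives the robot as it stands.
- The arm moves only by the tool drive_tool, never from a script. Its argument "motion" is a list that holds one entry, the list of rows, each a list of 7 numbers: the shift along the tool's x, y, z in cm, then the turn, a rotation vector about the tool's x, y, z in rad, then the opening, from 0 (shut) to 1 (fully open). A call has 1 to 5 rows; each row is the pose to reach, as a shift and turn from the pose commanded when the call began, along the tool's axes at that moment; what a row does not reach only later rows make up. A row lasts 1/10 s, in which the tool goes at most 50 mm and 8.59 degrees, less where a joint would pass 70% of its speed; a pose out of reach is approached as far as the arm can. A call with a gripper value outside its range is refused whole. The fingers move at their own pace and stop on an object; "grip_force" is the grip in N (left out, the last holds). Time passes only in rows, so rows that repeat a pose let the fingers close. It gives the time, the measured TCP pose, the force, the opening and the grip force at its end, in the units of the state.
- robot.get_obs(): the state, without advancing time (a new reading comes with each control period).
- robot.grab_frame(name): name is "side" or "top" or "wrist"; returns the picture (384x512x3 uint8, red, green, blue); there is no depth.
- robot.get_calibration(name): a dict with "mtx" (3x3 intrinsics, pixels), "xyz" and "attitude" of the camera in the world. Camera axes: x right, y down, z forward; pixel columns grow to the right and rows downward; lengths in m; the calibration is good to about 2 mm. A picture is of the moment at which its call begins: read the wrist's pose just before it. get_calibration takes no time and is no camera call; for the wrist camera it gives the pose at the moment of the call.
- robot.job_done(): hands the job in; it is judged then, once.
The state is a dict: "clock": time; "joints": joint angles; "qvel": joint speeds; "joint_efforts": joint torques, N m; "tcp_pos": TCP position; "ee_rot": TCP orientation; "force": force on the tool from outside, world axes, zero at the start; "wrist_torque": the same for the moment, N m; "opening": opening from 0.0 (shut) to 1.0 (fully open); "grip_force": force on a finger pad.
Only numpy, scipy, OpenCV 4.12 (cv2) and the standard library are available. Lean on these libraries where they do the work, as an engineer would, in place of code of your own. Each camera call takes 0.05 s, during which the arm holds its last target. There are 200 camera calls.

## Working session

There is one attempt and no reset: what is moved stays moved. The work goes in short steps, Python scripts to look and compute and a tool call to move; the robot and the scene stay as the last step left them, time stands still between calls to the robot, and variables do not carry over. Pictures are saved under pics/ and viewed, at most 10 in all, crops included, and the job is handed in when it is done.

Besides the shell and the picture viewer there is one more tool, called after "Call:" by a JSON object that holds its "api" and its "payload", one argument or row to a line. drive_tool: Moves the arm, as the interface text tells. Its arguments: {"type":"object","properties":{"motion":{"type":"array","items":{"type":"array","items":{"type":"array","items":{"type":"number"}}}},"grip_force":{"type":"number"}},"required":["motion"]}

```bash
mkdir -p pics; cat > h.py <<'E'
import numpy as np,cv2
from scipy.spatial.transform import Rotation as R
from rig import robot
def cal(n):
    c=robot.get_calibration(n);A=np.array(c["attitude"],float)
    M=A if A.shape==(3,3) else R.from_rotvec(A).as_matrix() if A.size==3 else R.from_quat(A).as_matrix()
    return np.array(c["mtx"]),np.array(c["xyz"]),M
def ray(n,u,v,z,c=None):
    K,p,M=c or cal(n);d=M@np.linalg.solve(K,[u,v,1.]);return p+d*(z-p[2])/d[2]
def proj(n,X,c=None):
    K,p,M=c or cal(n);q=K@(M.T@(np.array(X)-p));return q[:2]/q[2]
def save(n,f):
    im=robot.grab_frame(n)[:,:,::-1].copy();cv2.imwrite(f,im);return im
E
python3 - <<'E'
from h import *
a=save("top","pics/top.png");save("side","pics/side.png")
cv2.imwrite("pics/top2.png",cv2.resize(a,(800,600)))
o=robot.get_obs();print(o)
for n in("top","side","wrist"):print(n,robot.get_calibration(n))
E
```

```text
{'clock': 0.1, 'joints': array([-1.34499650e+00,  3.20203267e-01,  1.56552491e+00, -3.33176824e-06,
        1.25742145e+00, -2.00319974e-02]), 'qvel': array([ 0.00109042,  0.00042982, -0.00416935,  0.00102717, -0.00036803,
       -0.00153683]), 'joint_efforts': array([-3.33795570e-04, -4.13333380e+01, -2.32509488e+01,  7.28017744e-02,
        4.22045798e-02, -5.31316141e-05]), 'tcp_pos': array([ 0.13981547, -0.55728087,  0.21323103]), 'ee_rot': array([-3.11635348e+00, -3.84991872e-01,  2.56002478e-04]), 'force': array([-0.01620498,  0.7339147 , -0.74593859]), 'wrist_torque': array([-0.00253211,  0.00142815, -0.02248702]), 'grip_force': 0.0, 'opening': 0.9995728869015643}
top {'mtx': array([[352.6617831 ,   0.        , 250.22043169],
       [  0.        , 352.6617831 , 198.0241127 ],
       [  0.        ,   0.        ,   1.        ]]), 'xyz': array([0.38824027, 0.09650283, 1.49018452]), 'attitude': array([-2.15394674,  2.15981055, -0.11268125])}
side {'mtx': array([[405.12570961,   0.        , 253.15161693],
       [  0.        , 405.12570961, 197.8765854 ],
       [  0.        ,   0.        ,   1.        ]]), 'xyz': array([-0.05075279,  0.83924999,  1.12305241]), 'attitude': array([-0.85890486,  2.58384229, -1.00688647])}
wrist {'mtx': array([[303.00150928,   0.        , 252.07011436],
       [  0.        , 303.00150928, 186.43924839],
       [  0.        ,   0.        ,   1.        ]]), 'xyz': array([ 0.21187267, -0.53918777,  0.38319846]), 'attitude': array([ 2.30273345, -1.79491489, -0.24609354])}
```

View pics/top2.png

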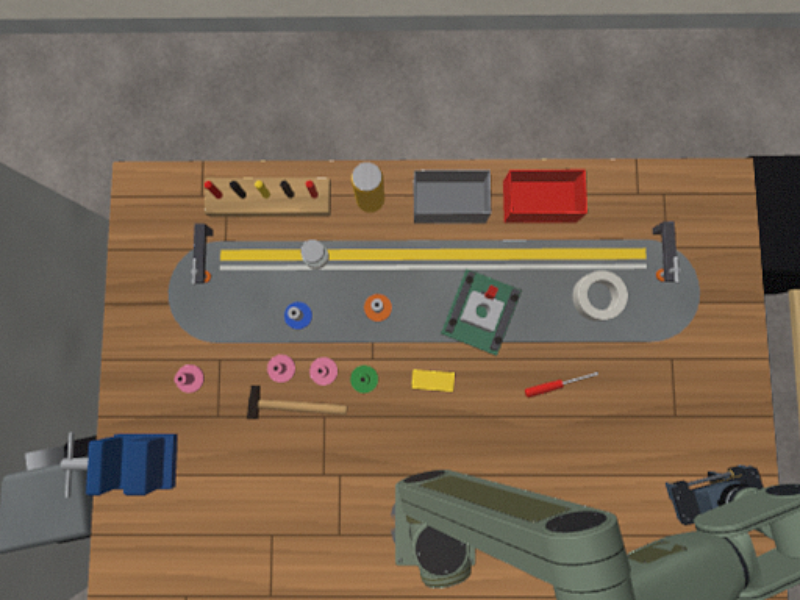

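View pics/side.png

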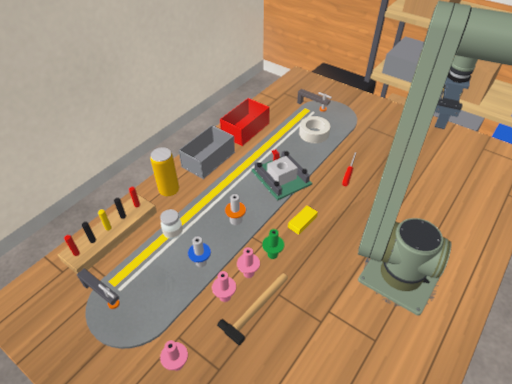

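The sleeve-shaped things in the top view (800-wide picture) are blue (297,315), orange (377,307), green (364,378) and pink (189,378), (281,368), (323,371). Only the blue one, standing on the board, fits the description. The jig is at (482,311), with the red clip at (491,292). I'll confirm this in an enlarged crop.

```bash
python3 - <<'E'
from h import *
a=cv2.imread("pics/top.png")
cv2.imwrite("pics/c1.png",cv2.resize(a[165:235,175:335],None,fx=5,fy=5,interpolation=cv2.INTER_CUBIC))
hsv=cv2.cvtColor(a,cv2.COLOR_BGR2HSV)
m=cv2.inRange(hsv,(105,120,60),(130,255,255));m[:,:165]=0;m[:170]=0;m[240:]=0;m[:,230:]=0
p=np.argwhere(m)[:,::-1]; (u,v),r=cv2.minEnclosingCircle(p.astype(np.float32));print(u,v,r,len(p),ray("top",u,v,.075))
E
```

```text
190.38235473632812 201.5 8.747321128845215 174 [0.53881503 0.35376784 0.075     ]
```

View pics/c1.png

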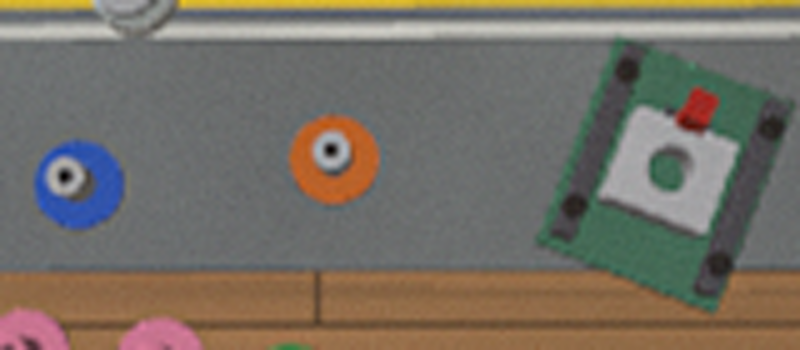

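The crop shows the blue collar at (79,185), the orange one at (335,160), and the carrier with its bore near (670,169). The clip at (698,110) marks jig +x, and the base corners are (622,38), (795,100), (716,312) and (540,242).

```bash
python3 - <<'E'
from h import *
f=lambda u,v,z:ray("top",175+(u+.5)/5-.5,165+(v+.5)/5-.5,z)
c=np.array([f(*p,.024) for p in((622,38),(795,100),(716,312),(540,242))])
print(c.round(4),c.mean(0))
for a,b in((0,1),(1,2),(2,3),(3,0)):
    d=c[b]-c[a];print(np.linalg.norm(d),np.arctan2(d[1],d[0]))
print("bore",f(671,169,.082)); print("orange",f(335,160,.075),"jar",f(137,-5,.097))
print("neck top",f(66,177,.135), "blue", f(79.5,185,.075))
o=robot.get_obs();M=R.from_rotvec(o["ee_rot"]).as_matrix();print(M.round(3))
K,p,W=cal("wrist");print("cam in tool",M.T@(p-o["tcp_pos"]),(M.T@W).round(3))
E
```

```text
[[ 0.6669 -0.0935  0.024 ]
 [ 0.6135 -0.2374  0.024 ]
 [ 0.4364 -0.167   0.024 ]
 [ 0.4949 -0.0222  0.024 ]] [ 0.55294614 -0.13003202  0.024     ]
0.15349599661517732 -1.9260536344896582
0.19058307233232272 2.763341308936747
0.15611354873110797 1.187090737338635
0.1862213523739925 -0.3925133875610807
bore [ 0.54902989 -0.12330599  0.082     ]
orange [0.5580618  0.14664442 0.075     ] jar [0.68986723 0.30555523 0.097     ]
neck top [0.53830679 0.35298548 0.135     ] blue [0.53840694 0.3532842  0.075     ]
[[ 0.97   0.243 -0.   ]
 [ 0.243 -0.97   0.002]
 [ 0.    -0.002 -1.   ]]
cam in tool [ 0.07429878 -0.00027758 -0.16996513] [[ 0.001 -0.964 -0.267]
 [ 1.     0.001 -0.   ]
 [ 0.    -0.267  0.964]]
```

Call:
{"api": "drive_tool", "payload": {
  "motion": [
    [[3.3,-2.1,0,0,0,0,1],[6.7,-4.3,0,0,0,0,1],[10,-6.4,0,0,0,0,1],[13.4,-8.5,0,0,0,0,1],[16.7,-10.7,0,0,0,0,1]]
  ]
}}

```text
clock: 0.6
tcp_pos: [0.2767, -0.4119, 0.2136]
ee_rot: [-3.117, -0.384, 0.0]
force: [0.9, -0.4, -0.5]
opening: 1.0
grip_force: 0.0
```

Call:
{"api": "drive_tool", "payload": {
  "motion": [
    [[3.3,-2.1,0,0,0,0,1],[6.7,-4.3,0,0,0,0,1],[10,-6.4,0,0,0,0,1],[13.4,-8.5,0,0,0,0,1],[16.7,-10.7,0,0,0,0,1]]
  ]
}}

```text
clock: 1.1
tcp_pos: [0.4126, -0.2675, 0.2137]
ee_rot: [-3.118, -0.385, 0.0]
force: [0.8, 0.1, -0.5]
opening: 1.0
grip_force: 0.0
```

Call:
{"api": "drive_tool", "payload": {
  "motion": [
    [[3.3,-2.1,0,0,0,0,1],[6.7,-4.3,0,0,0,0,1],[10,-6.4,0,0,0,0,1],[13.4,-8.5,0,0,0,0,1],[16.7,-10.7,0,0,0,0,1]]
  ]
}}

```text
clock: 1.6
tcp_pos: [0.5485, -0.1231, 0.2135]
ee_rot: [-3.118, -0.385, 0.001]
force: [-0.1, -1.4, -0.3]
opening: 1.0
grip_force: 0.0
```

Call:
{"api": "drive_tool", "payload": {
  "motion": [
    [[0,0,0,0,0,-0.126,1],[0,0,0,0,0,-0.252,1],[0,0,0,0,0,-0.378,1],[0,0,0,0,0,-0.504,1],[0,0,0,0,0,-0.63,1]]
  ]
}}

```text
clock: 2.1
tcp_pos: [0.5475, -0.1243, 0.2134]
ee_rot: [-2.841, -1.34, 0.001]
force: [0.2, 0.7, 0.1]
opening: 0.998
grip_force: 0.0
```

Call:
{"api": "drive_tool", "payload": {
  "motion": [
    [[0,0,0,0,0,-0.126,1],[0,0,0,0,0,-0.252,1],[0,0,0,0,0,-0.378,1],[0,0,0,0,0,-0.504,1],[0,0,0,0,0,-0.63,1]]
  ]
}}

```text
clock: 2.6
tcp_pos: [0.5475, -0.1244, 0.2134]
ee_rot: [-2.286, -2.154, 0.001]
force: [-0.1, -0.2, -0.2]
opening: 1.004
grip_force: 0.0
```

Call:
{"api": "drive_tool", "payload": {
  "motion": [
    [[0,0,0,0,0,-0.126,1],[0,0,0,0,0,-0.252,1],[0,0,0,0,0,-0.378,1],[0,0,0,0,0,-0.504,1],[0,0,0,0,0,-0.63,1]]
  ]
}}

```text
clock: 3.1
tcp_pos: [0.5474, -0.1244, 0.2134]
ee_rot: [-1.507, -2.756, 0.001]
force: [0.4, 0.6, 0.7]
opening: 1.0
grip_force: 0.0
```

Call:
{"api": "drive_tool", "payload": {
  "motion": [
    [[0,0,0,0,0,-0.126,1],[0,0,0,0,0,-0.252,1],[0,0,0,0,0,-0.378,1],[0,0,0,0,0,-0.504,1],[0,0,0,0,0,-0.63,1]]
  ]
}}

```text
clock: 3.6
tcp_pos: [0.5474, -0.1244, 0.2134]
ee_rot: [-0.579, -3.087, -0.0]
force: [-0.5, -0.4, 1.1]
opening: 1.002
grip_force: 0.0
```

```bash
cat >> h.py <<'E'
def tool():
    o=robot.get_obs();return o["tcp_pos"],R.from_rotvec(o["ee_rot"]).as_matrix(),o
E
python3 - <<'E'
from h import *
p,M,o=tool();print(p,M.round(3),np.arctan2(M[1,0],M[0,0]),o["clock"],o["joints"])
c=cal("wrist");a=save("wrist","pics/w1.png");import pickle;pickle.dump((c,p,M),open("w1.pkl","wb"))
cv2.imwrite("pics/w1b.png",cv2.resize(a,(800,600),interpolation=cv2.INTER_CUBIC))
print(proj("wrist",[.549,-.125,.082],c)/.64)
E
```

```text
[ 0.54744181 -0.12439028  0.21344561] [[-0.932  0.362 -0.001]
 [ 0.362  0.932  0.   ]
 [ 0.001 -0.    -1.   ]] 2.770976355972177 3.6 [-2.43878475e-01  2.99112118e-01  1.59586604e+00 -6.17832179e-05
  1.24768797e+00 -1.44403896e+00]
[394.24749829 283.59278147]
```

View pics/w1b.png

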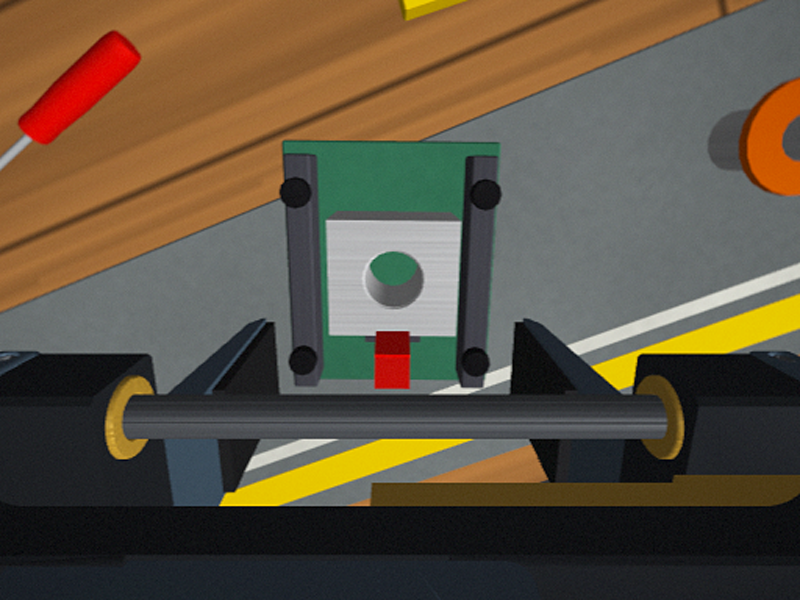

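The wrist view shows the carrier's top face at about (327,219) to (461,335), the bore rim centred near (393,279), and the clip below it at (392,360), with the jig aligned to the tool. I'll refine the rim by fitting it.

```bash
python3 - <<'E'
from h import *
import pickle
c,p,M=pickle.load(open("w1.pkl","rb"));a=cv2.imread("pics/w1.png")
s=8;x0,y0=195,125
b=cv2.resize(a[y0:230,x0:310],None,fx=s,fy=s,interpolation=cv2.INTER_CUBIC)
f=lambda q:ray("wrist",x0+(q[0]+.5)/s-.5,y0+(q[1]+.5)/s-.5,.082,c)
g=cv2.cvtColor(b,cv2.COLOR_BGR2GRAY)
m=((g>155)&((b.max(2).astype(int)-b.min(2))<25)).astype(np.uint8)
n,l,st,_=cv2.connectedComponentsWithStats(m);k=1+st[1:,4].argmax();print(st[k])
cs,h=cv2.findContours((l==k).astype(np.uint8),cv2.RETR_CCOMP,cv2.CHAIN_APPROX_NONE)
v=b.copy()
for ci,hh in zip(cs,h[0]):
    if len(ci)<200: continue
    cv2.drawContours(v,[ci],-1,(0,0,255),1)
    if hh[3]>=0:
        w=np.array([f(q)for q in ci[:,0]]);e=cv2.fitEllipse(ci);
        A=np.c_[2*w[:,:2],np.ones(len(w))];S=np.linalg.lstsq(A,(w[:,:2]**2).sum(1),rcond=None)[0]
        print("hole ellipse",e,f(e[0]),"circ",S[:2],np.sqrt(S[2]+S[0]**2+S[1]**2))
    else:
        w=np.array([f(q)for q in ci[:,0]])[:,:2].astype(np.float32);print("rect",cv2.minAreaRect(w))
pb=f((0,0));
cv2.imwrite("pics/w1c.png",cv2.resize(v,(800,int(800*v.shape[0]/v.shape[1])))[:600])
E
```

```text
[   109    128    693    593 319316]
rect ((0.5459060072898865, -0.12505343556404114), (0.0858309343457222, 0.07753950357437134), 68.31281280517578)
hole ellipse ((465.7681884765625, 432.6323547363281), (289.1209716796875, 302.6912536621094), 175.34402465820312) [ 0.54635416 -0.12346317  0.082     ] circ [ 0.54668418 -0.12362213] 0.019219800037424174
```

View pics/w1c.png

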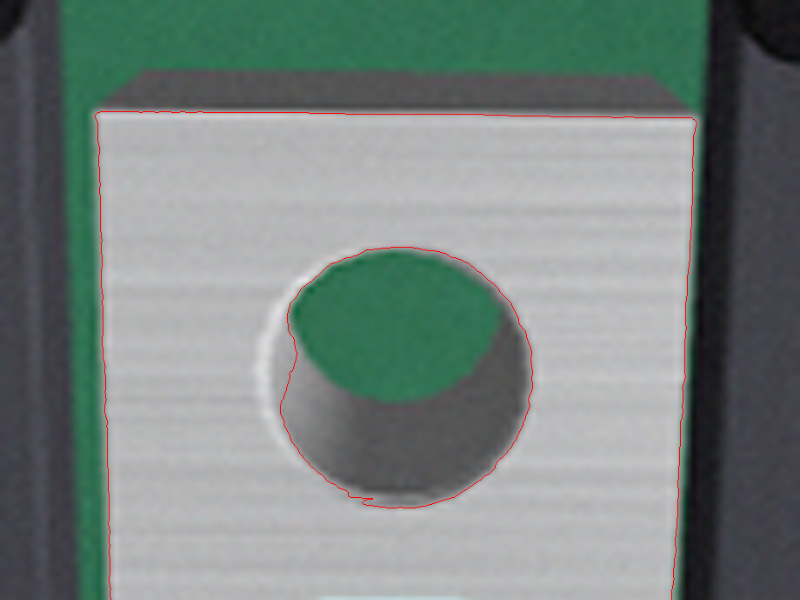

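The fitted outline matches the 86x78 carrier, so the bore is at about (0.5459, -0.1250) with jig yaw -0.378. Next I'll move above the blue sleeve.

Call:
{"api": "drive_tool", "payload": {
  "motion": [
    [[1.2,2.9,0,0,0,0,1],[2.4,5.9,0,0,0,0,1],[3.6,8.8,0,0,0,0,1],[4.8,11.8,0,0,0,0,1],[6.0,14.7,0,0,0,0,1]]
  ]
}}

```text
clock: 4.15
tcp_pos: [0.5455, 0.0355, 0.2136]
ee_rot: [-0.591, -3.085, 0.0]
force: [1.4, -0.3, 0.3]
opening: 0.998
grip_force: 0.0
```

Call:
{"api": "drive_tool", "payload": {
  "motion": [
    [[1.2,2.9,0,0,0,0,1],[2.4,5.9,0,0,0,0,1],[3.6,8.8,0,0,0,0,1],[4.8,11.8,0,0,0,0,1],[6.0,14.7,0,0,0,0,1]]
  ]
}}

```text
clock: 4.65
tcp_pos: [0.5437, 0.1944, 0.2136]
ee_rot: [-0.59, -3.085, 0.001]
force: [0.9, 0.0, 0.3]
opening: 1.001
grip_force: 0.0
```

Call:
{"api": "drive_tool", "payload": {
  "motion": [
    [[1.5,3.7,0,0,0,0,1],[3,7.4,0,0,0,0,1],[4.5,11.1,0,0,0,0,1],[6.0,14.7,0,0,0,0,1],[6.0,14.7,0,0,0,0,1]]
  ]
}}

```text
clock: 5.15
tcp_pos: [0.5414, 0.3563, 0.2128]
ee_rot: [-0.583, -3.086, -0.002]
force: [0.6, -1.1, -0.4]
opening: 0.997
grip_force: 0.0
```

```bash
python3 - <<'E'
from h import *
p,M,o=tool();c=cal("wrist");a=save("wrist","pics/w2.png");print(p,o["clock"])
import pickle;pickle.dump((c,p,M),open("w2.pkl","wb"))
m=cv2.inRange(cv2.cvtColor(a,cv2.COLOR_BGR2HSV),(105,120,50),(130,255,255))
n,l,st,_=cv2.connectedComponentsWithStats(m);k=1+st[1:,4].argmax();print(st[k])
cs,_=cv2.findContours((l==k).astype(np.uint8),cv2.RETR_EXTERNAL,cv2.CHAIN_APPROX_NONE)
q=cv2.convexHull(max(cs,key=len))[:,0];e=cv2.fitEllipse(q);print(e)
w=np.array([ray("wrist",*x,.075,c)for x in q]);print("circ",cv2.minEnclosingCircle(w[:,:2].astype(np.float32)))
t=ray("wrist",*e[0],.075,c);print(t,"in tool",M.T@(t-p))
cv2.imwrite("pics/w2b.png",cv2.resize(a,(800,600),interpolation=cv2.INTER_CUBIC))
E
```

```text
[0.54137194 0.35629756 0.21278528] 5.15
[ 214  140   68   68 2362]
((247.28970336914062, 173.63803100585938), (67.25060272216797, 68.33367919921875), 93.73534393310547)
circ ((0.5356979966163635, 0.3531981408596039), 0.03609396517276764)
[0.5347013  0.35348026 0.075     ] in tool [ 0.00499176 -0.00520875  0.13778668]
```

View pics/w2b.png

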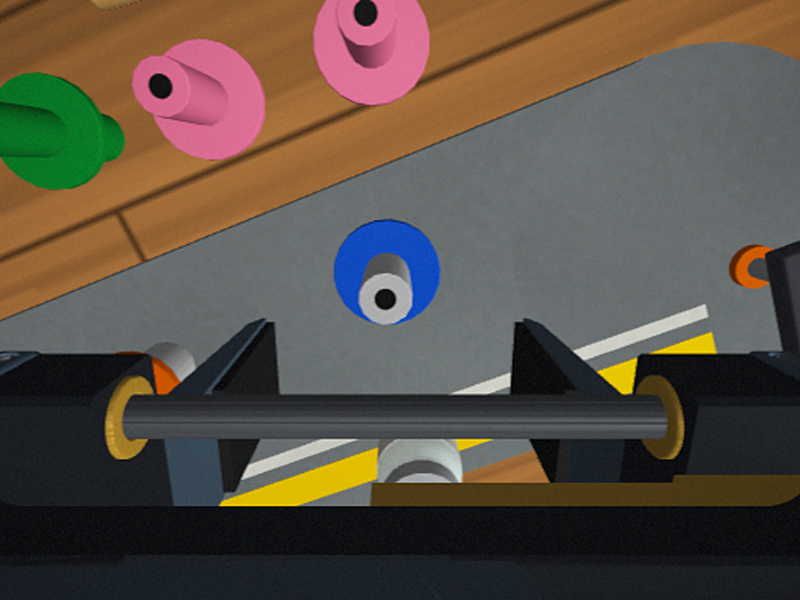

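The blue collar is centred at (387,271), with the neck top at (386,299). I'll measure again now that the arm is settled.

```bash
cat >> h.py <<'E'
def blue(a,c,z):
    m=cv2.inRange(cv2.cvtColor(a,cv2.COLOR_BGR2HSV),(105,120,50),(130,255,255))
    n,l,st,_=cv2.connectedComponentsWithStats(m);k=1+st[1:,4].argmax()
    cs,_=cv2.findContours((l==k).astype(np.uint8),cv2.RETR_EXTERNAL,cv2.CHAIN_APPROX_NONE)
    q=cv2.convexHull(max(cs,key=len))[:,0]
    w=np.array([ray("wrist",*x,z,c)for x in q]);return cv2.minEnclosingCircle(w[:,:2].astype(np.float32))
E
python3 - <<'E'
from h import *
robot.grab_frame("top")
p,M,o=tool();c=cal("wrist");a=save("wrist","pics/w3.png");print(p,o["clock"],M.round(4))
(u,v),r=blue(a,c,.075);print(u,v,r)
# neck top circle
s=8;g=cv2.resize(cv2.cvtColor(a,cv2.COLOR_BGR2GRAY)[170:215,225:270],None,fx=s,fy=s,interpolation=cv2.INTER_CUBIC)
m=(g>150).astype(np.uint8);n,l,st,_=cv2.connectedComponentsWithStats(m);k=1+st[1:,4].argmax()
(x,y,w,h)=st[k][:4];print(st[k]/s);t=ray("wrist",225+(x+w/2)/s-.5,170+(y+h/2)/s-.5,.135,c);print(t)
for q in(t,np.array([u,v,.135])):print("tool",M.T@(q-p))
E
```

```text
[0.54167738 0.35213728 0.21306838] 5.25 [[-9.303e-01  3.667e-01 -1.100e-03]
 [ 3.667e-01  9.303e-01 -1.500e-03]
 [ 5.000e-04 -1.800e-03 -1.000e+00]]
0.5356629490852356 0.35338905453681946 0.03601964935660362
[9.875000e+00 2.500000e+00 3.387500e+01 3.275000e+01 5.509125e+03]
[0.53578605 0.35334676 0.135     ]
tool [ 0.00588608 -0.00089456  0.07807302]
tool [ 0.00601612 -0.00090035  0.0780731 ]
```

Call:
{"api": "drive_tool", "payload": {
  "motion": [
    [[0.6,-0.1,1.5,0,0,0,1],[0.6,-0.1,4,0,0,0,1],[0.6,-0.1,7,0,0,0,1],[0.6,-0.1,10,0,0,0,1],[0.6,-0.1,11.7,0,0,0,1]]
  ]
}}

```text
clock: 5.8
tcp_pos: [0.5353, 0.3504, 0.0946]
ee_rot: [-0.591, -3.083, 0.005]
force: [-0.1, 0.2, 0.1]
opening: 1.002
grip_force: 0.0
```

Call:
{"api": "drive_tool", "payload": {
  "motion": [
    [[0,0,0,0,0,0,1],[0,0,0,0,0,0,0.5],[0,0,0,0,0,0,0.3],[0,0,0,0,0,0,0.2],[0,0,0,0,0,0,0.2]]
  ],
  "grip_force": 45
}}

```text
clock: 6.3
tcp_pos: [0.5367, 0.3533, 0.098]
ee_rot: [0.587, 3.085, 0.002]
force: [0.2, 0.4, 0.7]
opening: 0.677
grip_force: 0.0
```

Call:
{"api": "drive_tool", "payload": {
  "motion": [
    [[0,0,0,0,0,0,0.2],[0,0,0,0,0,0,0.2],[0,0,0,0,0,0,0.2],[0,0,0,0,0,0,0.2],[0,0,0,0,0,0,0.2]]
  ]
}}

```text
clock: 6.8
tcp_pos: [0.5362, 0.3532, 0.0969]
ee_rot: [-0.587, -3.086, -0.0]
force: [-0.7, 0.4, 0.2]
opening: 0.323
grip_force: 45.0
```

```bash
python3 - <<'E'
from h import *
p,M,o=tool();print(p,o["opening"],o["grip_force"],o["force"],M.round(4),o["clock"])
E
```

```text
[0.53619669 0.35316207 0.09686336] 0.32312912165954133 45.000041127204895 [-0.67857585  0.38794666  0.23245698] [[-9.302e-01  3.671e-01 -1.000e-04]
 [ 3.671e-01  9.302e-01  0.000e+00]
 [ 1.000e-04 -0.000e+00 -1.000e+00]] 6.8
```

Call:
{"api": "drive_tool", "payload": {
  "motion": [
    [[0,0,-2,0,0,0,0.2],[0,0,-5,0,0,0,0.2],[0,0,-9,0,0,0,0.2],[0,0,-13,0,0,0,0.2],[0,0,-15,0,0,0,0.2]]
  ]
}}

```text
clock: 7.3
tcp_pos: [0.537, 0.3536, 0.2503]
ee_rot: [0.586, 3.083, 0.005]
force: [0.8, -0.2, -1.9]
opening: 0.316
grip_force: 45.0
```

Call:
{"api": "drive_tool", "payload": {
  "motion": [
    [[-0.7,-1.7,0,0,0,0,0.2],[-2,-4.7,0,0,0,0,0.2],[-3.3,-8,0,0,0,0,0.2],[-4.7,-11.3,0,0,0,0,0.2],[-6.2,-14.7,0,0,0,0,0.2]]
  ]
}}

```text
clock: 7.8
tcp_pos: [0.5383, 0.1909, 0.2445]
ee_rot: [-0.586, -3.083, 0.005]
force: [1.1, -0.4, -3.5]
opening: 0.322
grip_force: 45.0
```

Call:
{"api": "drive_tool", "payload": {
  "motion": [
    [[-1.2,-2.9,0,0,0,0,0.2],[-2.4,-5.9,0,0,0,0,0.2],[-3.7,-8.8,0,0,0,0,0.2],[-4.9,-11.8,0,0,0,0,0.2],[-6.1,-14.7,0,0,0,0,0.2]]
  ]
}}

```text
clock: 8.3
tcp_pos: [0.5407, 0.032, 0.2446]
ee_rot: [-0.587, -3.082, 0.003]
force: [0.1, 0.1, -2.8]
opening: 0.319
grip_force: 45.0
```

Call:
{"api": "drive_tool", "payload": {
  "motion": [
    [[-1.5,-3.6,0,0,0,0,0.2],[-3.3,-7.8,0,0,0,0,0.2],[-4.8,-11.5,0,0,0,0,0.2],[-5.8,-13.8,0,0,0,0,0.2],[-6.2,-14.7,0,0,0,0,0.2]]
  ]
}}

```text
clock: 8.8
tcp_pos: [0.5445, -0.128, 0.2447]
ee_rot: [-0.591, -3.081, 0.002]
force: [-0.9, -0.5, -3.9]
opening: 0.323
grip_force: 45.0
```

```bash
python3 - <<'E'
from h import *
robot.grab_frame("top");robot.grab_frame("top")
p,M,o=tool();c=cal("wrist");a=save("wrist","pics/w4.png")
print(p,M.round(4),o["opening"],o["force"],o["wrist_torque"],o["clock"])
(u,v),r=blue(a,c,p[2]-.0210);print("collar",u,v,r,"rel tool",M.T@(np.array([u,v,p[2]-.021])-p))
print("to bore (tool)",M.T@(np.array([.5459,-.1250,p[2]])-np.array([u,v,p[2]])), M.T@(np.array([.5464,-.1252,p[2]])-p))
cv2.imwrite("pics/w4b.png",cv2.resize(a,(800,600),interpolation=cv2.INTER_CUBIC))
E
```

```text
[ 0.54511702 -0.12622621  0.24524164] [[-9.293e-01  3.693e-01 -3.400e-03]
 [ 3.693e-01  9.293e-01  7.000e-04]
 [ 3.400e-03 -6.000e-04 -1.000e+00]] 0.3215429718635129 [ 0.58065254  0.4931944  -2.48710982] [ 0.17527481 -0.17396212 -0.00377557] 8.9
collar 0.5434905290603638 -0.12578023970127106 0.03571042791008949 rel tool [ 0.00160513 -0.00017295  0.02100567]
to bore (tool) [-1.95097938e-03  1.61491348e-03 -7.62287514e-06] [-8.13294302e-04  1.42747957e-03 -3.65441759e-06]
```

View pics/w4b.png

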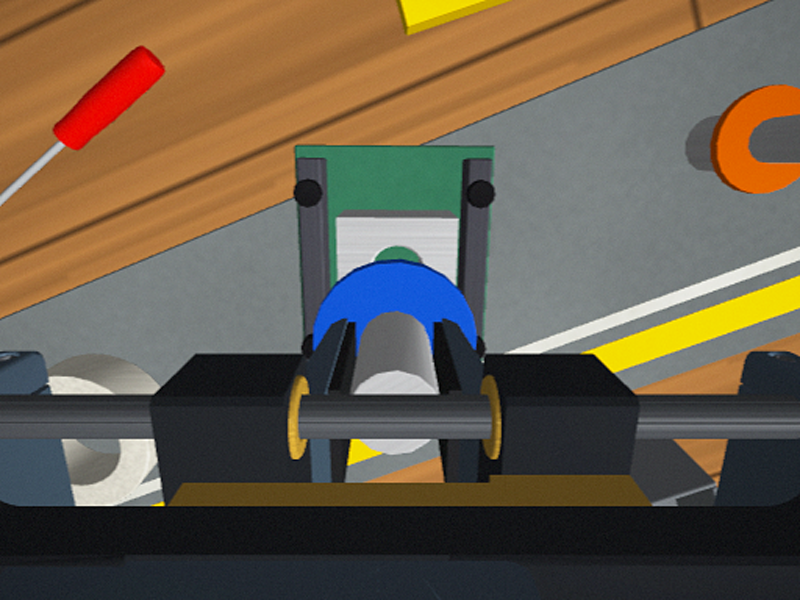

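The sleeve is held straight, with the bore half hidden behind the collar and the bore edge at (398,252). I'll correct the offset and descend to about 8 mm above the carrier.

Call:
{"api": "drive_tool", "payload": {
  "motion": [
    [[-0.14,0.15,1,0,0,0,0.2],[-0.14,0.15,2.5,0,0,0,0.2],[-0.14,0.15,4.5,0,0,0,0.2],[-0.14,0.15,6,0,0,0,0.2],[-0.14,0.15,7,0,0,0,0.2]]
  ]
}}

```text
clock: 9.45
tcp_pos: [0.5474, -0.1224, 0.1749]
ee_rot: [-0.583, -3.084, -0.001]
force: [0.1, -0.2, -2.3]
opening: 0.323
grip_force: 45.0
```

Call:
{"api": "drive_tool", "payload": {
  "motion": [
    [[0,0,0,0,0,0,0.2],[0,0,0.1,0,0,0,0.2],[0,0,0.3,0,0,0,0.2],[0,0,0.5,0,0,0,0.2],[0,0,0.6,0,0,0,0.2]]
  ]
}}

```text
clock: 9.95
tcp_pos: [0.5484, -0.1242, 0.1712]
ee_rot: [0.587, 3.086, -0.0]
force: [-0.1, -0.5, -3.6]
opening: 0.323
grip_force: 45.0
```

```bash
python3 - <<'E'
from h import *
p,M,o=tool();print(p,M.round(4),o["force"],o["wrist_torque"])
print("tcp->expected tcp target",M.T@(np.array([.5464,-.1252,p[2]])-p),"foot z",p[2]-.0849, "foot xy if straight",p+M@[.0005,0,.0849])
E
```

```text
[ 0.54844236 -0.12420847  0.17117825] [[-9.302e-01  3.671e-01  7.000e-04]
 [ 3.671e-01  9.302e-01 -2.000e-04]
 [-7.000e-04  1.000e-04 -1.000e+00]] [-0.12242802 -0.50361629 -3.56389358] [ 0.014408   -0.11045903  0.01530858]
tcp->expected tcp target [ 1.53572835e-03 -1.67209467e-03 -1.14638820e-06] foot z 0.08627824756737407 foot xy if straight [ 0.54803318 -0.12404191  0.08627792]
```

Call:
{"api": "drive_tool", "payload": {
  "motion": [
    [[0.1,-0.16,0,0,0,0,0.2],[0.1,-0.16,0,0,0,0,0.2],[0.1,-0.16,0,0,0,0,0.2],[0.1,-0.16,0,0,0,0,0.2],[0.1,-0.16,0,0,0,0,0.2]]
  ]
}}

```text
clock: 10.45
tcp_pos: [0.5468, -0.1253, 0.171]
ee_rot: [0.587, 3.086, -0.0]
force: [0.1, -0.8, -1.7]
opening: 0.32
grip_force: 45.0
```

```bash
python3 - <<'E'
from h import *
from scipy.optimize import least_squares
p,M,o=tool();c=cal("wrist");a=save("wrist","pics/w5.png");print(p,M.round(4),o["force"],o["clock"])
z=p[2]-.021;m=cv2.inRange(cv2.cvtColor(a,cv2.COLOR_BGR2HSV),(105,120,50),(130,255,255))
n,l,st,_=cv2.connectedComponentsWithStats(m);k=1+st[1:,4].argmax();l=l==k
# upper arc: topmost blue pixel per column, fixed-radius circle on the collar plane
pts=[]
for x in np.where(l.any(0))[0]: pts.append((x,np.where(l[:,x])[0][0]-.5))
w=np.array([ray("wrist",*q,z,c)[:2] for q in pts])
f=least_squares(lambda s:np.hypot(*(w-s).T)-.036,p[:2],loss="soft_l1",f_scale=3e-4);print("fit",f.x,np.abs(f.fun).mean())
t=np.r_[f.x,p[2]];print("rel tool",M.T@(t-p),"to bore",M.T@(np.array([.5459,-.1250,p[2]])-t))
E
```

```text
[ 0.54683304 -0.125322    0.17098933] [[-9.302e-01  3.670e-01  1.000e-04]
 [ 3.670e-01  9.302e-01 -2.000e-04]
 [-2.000e-04 -1.000e-04 -1.000e+00]] [ 0.12552097 -0.78107096 -1.73759554] 10.45
fit [ 0.5458666  -0.12518272] 0.0003420229815618389
rel tool [ 9.50119028e-04 -2.25146219e-04 -1.56814420e-07] to bore [ 3.59889814e-05  1.82228986e-04 -2.43807318e-08]
```

The collar is within 0.2 mm of the bore axis. Now I'll feel downwards.

Call:
{"api": "drive_tool", "payload": {
  "motion": [
    [[0,0,0.15,0,0,0,0.2],[0,0,0.3,0,0,0,0.2],[0,0,0.45,0,0,0,0.2],[0,0,0.6,0,0,0,0.2],[0,0,0.7,0,0,0,0.2]]
  ]
}}

```text
clock: 11.0
tcp_pos: [0.5467, -0.1253, 0.1637]
ee_rot: [-0.587, -3.086, 0.0]
force: [0.7, 0.2, -2.8]
opening: 0.322
grip_force: 45.0
```

The foot is 3 mm below the carrier top with no contact force, so it is in the bore. I'll continue sliding it in.

Call:
{"api": "drive_tool", "payload": {
  "motion": [
    [[0,0,0.2,0,0,0,0.2],[0,0,0.4,0,0,0,0.2],[0,0,0.6,0,0,0,0.2],[0,0,0.8,0,0,0,0.2],[0,0,1.0,0,0,0,0.2]]
  ]
}}

```text
clock: 11.5
tcp_pos: [0.5468, -0.1253, 0.1537]
ee_rot: [-0.587, -3.086, 0.0]
force: [0.2, -0.0, -2.9]
opening: 0.317
grip_force: 45.0
```

Call:
{"api": "drive_tool", "payload": {
  "motion": [
    [[0,0,0.4,0,0,0,0.2],[0,0,0.8,0,0,0,0.2],[0,0,1.2,0,0,0,0.2],[0,0,1.6,0,0,0,0.2],[0,0,2.0,0,0,0,0.2]]
  ]
}}

```text
clock: 12.0
tcp_pos: [0.5468, -0.1253, 0.1335]
ee_rot: [-0.587, -3.086, 0.0]
force: [-1.0, 0.2, -2.1]
opening: 0.321
grip_force: 45.0
```

Call:
{"api": "drive_tool", "payload": {
  "motion": [
    [[0,0,0.3,0,0,0,0.2],[0,0,0.6,0,0,0,0.2],[0,0,0.8,0,0,0,0.2],[0,0,1.0,0,0,0,0.2],[0,0,1.2,0,0,0,0.2]]
  ]
}}

```text
clock: 12.5
tcp_pos: [0.5466, -0.1252, 0.1224]
ee_rot: [0.587, 3.086, 0.0]
force: [-5.1, 1.7, 5.7]
opening: 0.321
grip_force: 45.0
```

Call:
{"api": "drive_tool", "payload": {
  "motion": [
    [[0,0,0.2,0,0,0,0.2],[0,0,0.4,0,0,0,0.2],[0,0,0.6,0,0,0,0.2],[0,0,0.7,0,0,0,0.2],[0,0,0.8,0,0,0,0.2]]
  ]
}}

```text
clock: 13.0
tcp_pos: [0.5467, -0.1253, 0.1131]
ee_rot: [-0.587, -3.086, 0.0]
force: [-1.6, 0.0, -4.6]
opening: 0.321
grip_force: 45.0
```

Call:
{"api": "drive_tool", "payload": {
  "motion": [
    [[0,0,0.1,0,0,0,0.2],[0,0,0.2,0,0,0,0.2],[0,0,0.25,0,0,0,0.2],[0,0,0.3,0,0,0,0.2],[0,0,0.3,0,0,0,0.2]]
  ]
}}

```text
clock: 13.5
tcp_pos: [0.547, -0.1253, 0.1118]
ee_rot: [0.587, 3.085, -0.0]
force: [-3.7, 0.7, 5.8]
opening: 0.321
grip_force: 45.0
```

Call:
{"api": "drive_tool", "payload": {
  "motion": [
    [[0,0,0.1,0,0,0,0.2],[0,0,0.2,0,0,0,0.2],[0,0,0.3,0,0,0,0.2],[0,0,0.3,0,0,0,0.2],[0,0,0.3,0,0,0,0.2]]
  ]
}}

```text
clock: 14.0
tcp_pos: [0.547, -0.1253, 0.1118]
ee_rot: [0.586, 3.084, -0.0]
force: [-9.2, 3.5, 21.5]
opening: 0.317
grip_force: 45.0
```

```bash
python3 - <<'E'
from h import *
a=save("wrist","pics/w6.png");s=save("side","pics/s6.png")
b=cv2.resize(a[130:290,150:350],(500,400),interpolation=cv2.INTER_CUBIC)
d=cv2.resize(s[140:210,245:317],(300,292),interpolation=cv2.INTER_CUBIC)
v=np.zeros((400,800,3),np.uint8);v[:,:500]=b;v[:292,500:]=d;cv2.imwrite("pics/v6.png",v)
E
```

```text
(no output)
```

View pics/v6.png

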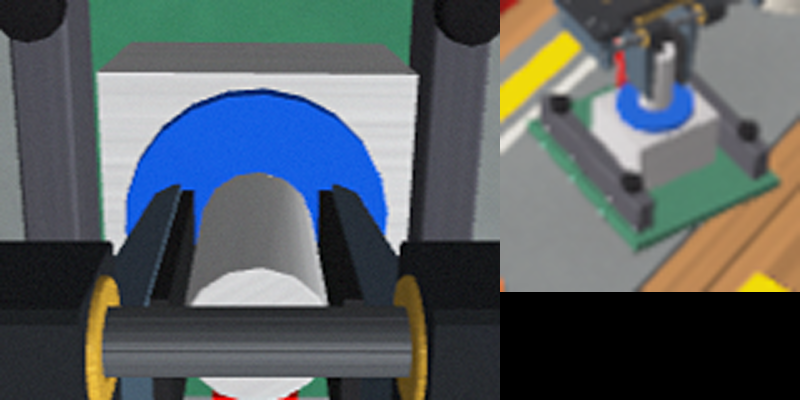

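The wrist view shows the collar flat on the carrier with a hard stop at the expected height (21 N). I'll unload, open the fingers and lift away.

Call:
{"api": "drive_tool", "payload": {
  "motion": [
    [[0,0,-0.3,0,0,0,0.2],[0,0,-0.5,0,0,0,0.2],[0,0,-0.5,0,0,0,0.6],[0,0,-0.5,0,0,0,0.9],[0,0,-0.5,0,0,0,0.9]]
  ]
}}

```text
clock: 14.6
tcp_pos: [0.5477, -0.1256, 0.113]
ee_rot: [0.587, 3.085, -0.0]
force: [-0.6, -0.4, -0.9]
opening: 0.554
grip_force: 0.0
```

Call:
{"api": "drive_tool", "payload": {
  "motion": [
    [[0,0,0,0,0,0,0.9],[0,0,0,0,0,0,0.9],[0,0,0,0,0,0,0.9],[0,0,0,0,0,0,0.9],[0,0,0,0,0,0,0.9]]
  ]
}}

```text
clock: 15.1
tcp_pos: [0.5468, -0.1253, 0.113]
ee_rot: [0.587, 3.086, -0.0]
force: [-0.6, -1.2, -0.5]
opening: 0.899
grip_force: 0.0
```

Call:
{"api": "drive_tool", "payload": {
  "motion": [
    [[0,0,-1,0,0,0,0.9],[0,0,-3,0,0,0,0.9],[0,0,-6,0,0,0,0.9],[0,0,-9,0,0,0,0.9],[0,0,-12,0,0,0,0.9]]
  ]
}}

```text
clock: 15.6
tcp_pos: [0.5467, -0.1253, 0.235]
ee_rot: [0.587, 3.085, -0.0]
force: [0.7, -0.0, 0.3]
opening: 0.9
grip_force: 0.0
```

```bash
python3 - <<'E'
from h import *
robot.grab_frame("top");p,M,o=tool();c=cal("wrist")
a=save("wrist","pics/w7.png");s=save("side","pics/s7.png");print(p,o["opening"],o["force"],o["clock"])
print(blue(a,c,.09))
b=cv2.resize(a[100:260,150:350],(500,400),interpolation=cv2.INTER_CUBIC)
d=cv2.resize(s[140:210,245:317],(300,292),interpolation=cv2.INTER_CUBIC)
v=np.zeros((400,800,3),np.uint8);v[:,:500]=b;v[:292,500:]=d;cv2.imwrite("pics/v7.png",v)
E
```

```text
[ 0.54942362 -0.12591576  0.24053704] 0.8995345312145308 [ 2.09668146 -0.89309976  3.01750462] 15.65
((0.5461742877960205, -0.12516316771507263), 0.03584348037838936)
```

View pics/v7.png

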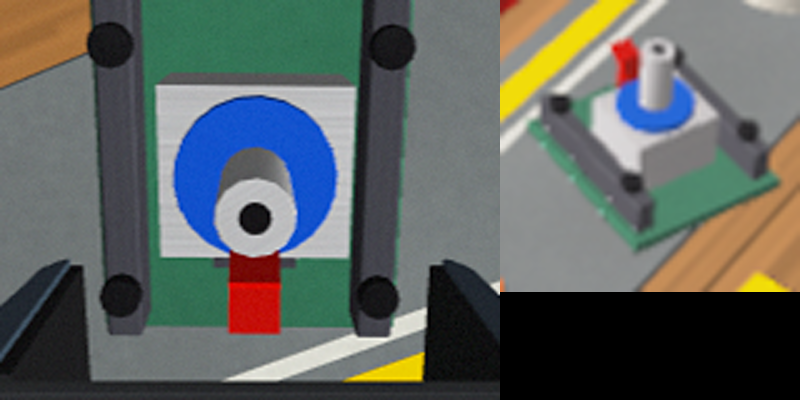

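The sleeve is upright in the bore with the collar flat, and the clip is at (255,290). I'll check the clip angle numerically against the picture taken before fitting, when it was shut.

```bash
python3 - <<'E'
from h import *
import pickle
c1,_,_=pickle.load(open("w1.pkl","rb"))
robot.grab_frame("top");p,M,o=tool();c2=cal("wrist");a2=save("wrist","pics/w8.png");print(p,o["force"])
jx=np.array([np.cos(-.377),np.sin(-.377)])
for a,c in((cv2.imread("pics/w1.png"),c1),(a2,c2)):
    h=cv2.cvtColor(a,cv2.COLOR_BGR2HSV);m=cv2.inRange(h,(0,150,60),(6,255,255))|cv2.inRange(h,(174,150,60),(180,255,255))
    u0,v0=proj("wrist",[.575,-.137,.1],c).astype(int);m2=np.zeros_like(m);m2[v0-40:v0+45,u0-25:u0+25]=m[v0-40:v0+45,u0-25:u0+25]
    y,x=np.where(m2>0);k=a[:,int(np.median(x))][y.min()-2:y.max()+3,2]
    br=y[a[y,x,2]>180]
    for n,yy in(("top",y.min()-.5),("bright start",br.min()-.5),("end",y.max()+.5)):
        print(n,yy,[((ray("wrist",np.median(x),yy,z,c)[:2]-[.5459,-.125])@jx*1000).round(1) for z in(.091,.116)])
for n,f in(("b","pics/side.png"),("a","pics/s7.png")):
    a=cv2.imread(f);h=cv2.cvtColor(a,cv2.COLOR_BGR2HSV);m=(cv2.inRange(h,(0,150,60),(6,255,255))|cv2.inRange(h,(174,150,60),(180,255,255)))[140:175,260:290]
    y,x=np.where(m>0);print(n,len(x),x.mean(),y.mean(),x.min(),x.max(),y.min(),y.max())
E
```

```text
[ 0.54698697 -0.12528813  0.23401429] [ 0.32469053 -0.5575437   0.29823812]
top 211.5 [np.float64(32.3), np.float64(23.2)]
bright start 226.5 [np.float64(48.8), np.float64(38.3)]
end 248.5 [np.float64(73.9), np.float64(61.2)]
top 205.5 [np.float64(33.3), np.float64(24.6)]
bright start 218.5 [np.float64(48.4), np.float64(38.6)]
end 238.5 [np.float64(72.5), np.float64(60.7)]
b 51 15.235294117647058 14.372549019607844 12 19 10 19
a 43 14.790697674418604 14.046511627906977 12 17 10 19
```

The clip's edges match its earlier shut pose to within about 1 mm: the nose is at 33 mm and the underside edge sits over the 36 mm collar. The arm is clear, so I'm handing in.

```bash
python3 -c "
from rig import robot
print(robot.job_done())"
```

```text
the job is handed in; nothing more can be done
None
```

The blue-collared sleeve is seated fully home in the jig's bore with the red clip shut over its collar, the gripper is open and clear, and the job was handed in at about 16 s.

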